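# Re-rack an unlatched tipping bin without tipping it

## Robot

A 6-joint arm with a two-finger parallel gripper is mounted at the origin on the work surface. World frame = base frame: x ahead of the robot, y to its left, z up, the work surface at z = 0. Lengths are in m, angles in degrees, forces in N, time in s.
With the tool pointing down it reaches from about 0.325 to 0.9 m from the base axis. Payload 3.5 kg.
Tool frame: the origin (TCP) lies between the finger pads; the fingertips stand 25 mm ahead of it and the grasp point (between the pads) lies 6 mm ahead of it; z points along the fingers, y is the line along which they close (so a half turn about z gives the same grasp; the last joint's range is limited). The gripper opens to 85 mm and grips with 20 to 120 N. Pads are 22 mm wide; open, the fingers measure 114 mm over their backs; the gripper's body (76 mm by 85 mm) begins 54 mm behind the grasp point. The pads swing forward as they close: fully open they stand 13 mm farther back than shut.
Start: joints at [-81.383, 15.837, -1.513, 72.651, 0, 84.076], TCP at [0.157, -0.605, 0.256] pointing down, gripper open.
Joint ranges: [-178.77, 178.77], [-48.84, 107.48], [-61.69, 71.31], [-111.58, 123.2], [-90, 87.43], [-180, 180]. Speed limits (degrees/s): [147.25, 147.25, 180, 180, 180, 180].

## Interface

Orientations are given as [roll, pitch, yaw] about the fixed x, y, z axes, in that order (R = Rz(yaw) Ry(pitch) Rx(roll)).
In Python, from plant import status, grab_frame, camera_params, workorder gives the robot as it stands.
- The arm moves only by the tool drive_tool, never from a script. Its argument "increments" is text: rows parted by semicolons, each of 4 numbers parted by spaces: the shift along the tool's x, y, z in cm, then the turn about the tool's z in degrees. A call has 1 to 20 rows; each row is the pose to reach, as a shift and turn from the pose commanded when the call began, along the tool's axes at that moment; what a row does not reach only later rows make up. A row lasts 1/10 s, in which the tool goes at most 50 mm and 8.59 degrees, less where a joint would pass 70% of its speed; a pose out of reach is approached as far as the arm can. A call with a gripper value outside its range is refused whole. "grip" is the finger opening in cm, from 0 to 8.54, set as the call begins (left out, the last holds). The fingers move at their own pace and stop on an object; "force" is the grip in N (left out, the last holds). Time passes only in rows, so rows that repeat a pose let the fingers close. It gives the time, the measured TCP pose, the force, the opening and the grip force at its end, in the units of the state.
- status.get_state(): the state, without advancing time (a new reading comes with each control period).
- grab_frame(name): name is "scene" or "top" or "wrist"; returns the picture (384x512x3 uint8, red, green, blue); there is no depth.
- camera_params(name): a dict with "fx", "fy", "cx", "cy" (pixels), "rvec" (rotation vector, rad) and "tvec" (3), from world to camera coordinates, as OpenCV has them. Camera axes: x right, y down, z forward; pixel columns grow to the right and rows downward; lengths in m; the calibration is good to about 2 mm. The wrist camera is an equidistant fisheye: a pixel r from the principal point sees the ray r / f radians off the axis. A picture is of the moment at which its call begins: read the wrist's pose just before it. camera_params takes no time and is no camera call; for the wrist camera it gives the pose at the moment of the call.
- workorder.close_job(): hands the job in; it is judged then, once.
The state is a dict: "t": time; "joint_pos": joint angles; "joint_velocities": joint speeds; "tau": joint torques, N m; "eef_pos": TCP position; "tool_rot": TCP orientation; "contact_force": force on the tool from outside, world axes, zero at the start; "wrist_torque": the same for the moment, N m; "gripper_width": opening from 0.0 (shut) to 1.0 (fully open); "grasp_force": force on a finger pad.
Only numpy, scipy, OpenCV 4.12 (cv2) and the standard library are available. Lean on these libraries where they do the work, as an engineer would, in place of code of your own. Each camera call takes 0.05 s, during which the arm holds its last target. There are 200 camera calls.

## Task

The tall green tipping bin on its caddy has lost its latch and falls over sideways by itself outside a rack. Take the caddy by its grip blade, lift it out of the rack until the bin is clear above the guide cheeks, keep the bin balanced up there for at least five seconds without a break (moving it across counts), then lower the caddy gently into the empty rack so that it stands flat on the tray inside the lips with the bin between the cheeks, and let go. Never let the bin or the caddy tilt by more than 20 degrees, do not steady the bin with the robot, and leave the other things on the table alone.

Things in the scene. Friction and masses are not known exactly. Their poses are not given: they have to be found in the camera images.
- caddy: steel sled: plate 280 x 50 x 12 mm (x -75 to +205 mm), ballast block at x = -60 mm up to z = 42 mm, yoke uprights before and behind the bin up to z = 74 mm. Origin on the underside, below the grip blade's middle; x points from blade to bin, z up. 0.50 kg without bin, centre of mass at x = 20 mm. Starts in rack_a.
- grip (a point): point in the caddy's black upright grip blade, 60 mm above the caddy's underside, axes as the caddy's. The blade is 44 mm long (x), 24 mm thick (y), its top 85 mm above the underside, free on both y sides: grip it across y from above.
- tip_bin: tall top-heavy green bin with steel blanks fixed in its upper half, 60 (x) x 70 (y) x 200 mm. Origin on its pivot (caddy x = 155, z = 62 mm), 30 mm above its bottom; z points to its top. Turns only about the caddy's x axis (sideways), +-0.8 rad, on an oil-damped pivot, no spring: 0.30 kg, centre of mass 101 mm above the pivot, inertia about it 0.0037 kg m2, damping 0.21 N m s/rad.
- bin_top (a point): middle of the bin's open top, 170 mm above the pivot. Free, the bin tips over: its lean from vertical grows e-fold in 0.7 s (0.55 to 0.9 s as the load varies). Rolling the caddy about its x axis drags the bin along through the damper: d(lean)/dt = d(caddy roll)/dt + lean / 0.7 s, so roll against the lean. Sideways motion matters little: 0.1 m/s more changes the lean by 0.015 rad.
- rack_a: fixed steel tray on the table, 316 x 104 mm, floor 6 mm thick, with lips up to z = 16 mm that leave about 12 mm fore and aft and 15 mm each side of the caddy's plate; two guide cheeks. Origin on the table where the caddy's origin belongs, x, yaw as the caddy's (a docked caddy has the same x, y, yaw and stands at z = 6 mm). The caddy starts in this one.
- cheeks_a (a point): point midway between the two guide cheeks of rack_a, level with their tops, 150 mm above the table and 155 mm ahead of the rack's origin. Cheeks 50 mm long (x), 8 mm thick, inner faces at y = +-44 mm. The 70 mm wide bin goes in from above with 9 mm to spare each side and then leans on a cheek by 0.15 rad at most.
- rack_b: fixed steel tray on the table, 316 x 104 mm, floor 6 mm thick, with lips up to z = 16 mm that leave about 12 mm fore and aft and 15 mm each side of the caddy's plate; two guide cheeks. Origin on the table where the caddy's origin belongs, x, yaw as the caddy's (a docked caddy has the same x, y, yaw and stands at z = 6 mm). Empty: the caddy goes here.
- cheeks_b (a point): point midway between the two guide cheeks of rack_b, level with their tops, 150 mm above the table and 155 mm ahead of the rack's origin. Cheeks 50 mm long (x), 8 mm thick, inner faces at y = +-44 mm. The 70 mm wide bin goes in from above with 9 mm to spare each side and then leans on a cheek by 0.15 rad at most.
- tape: bystander: roll of packing tape core lying flat, 90 mm across, 48 mm high, to be left alone
- carton: bystander: closed cardboard carton 110 x 110 x 80 mm, to be left alone
- parts_bin: bystander: empty open green parts bin 120 x 80 x 60 mm, to be left alone
- driver: bystander: screwdriver lying on the table, to be left alone
- wrench: bystander: wrench lying on the table, to be left alone
- mug: bystander: white mug, 90 mm high, 80 mm across, to be left alone

How it is judged (in metres and radians):
On the way:
1. the bin is held clear above the rack's guide cheeks and balanced for 5 s without a break (height (world z) of caddy above 0.125 m and angle between each of tip_bin, caddy's own z axis and vertical below 0.35 rad), for 4.5 s.
At the end, for the whole second after the job is handed in: the caddy stands flat on the empty rack's tray inside the lips (within 24 mm of its place in plan, yaw within 0.15 rad either way, underside within 6 mm of the tray floor, caddy tilt below 0.06 rad), the bin stands between the cheeks with less than 0.22 rad of lean, all released and at rest (z of caddy in the frame of rack_b below 0.012 m and horizontal distance between caddy and rack_b below 0.024 m and angle between the x axis of caddy and the x axis of rack_b, either way round below 0.15 rad and angle between caddy's own z axis and vertical below 0.06 rad and angle between tip_bin's own z axis and vertical below 0.22 rad and linear speed of caddy below 0.03 m/s and angular speed of tip_bin below 0.15 rad/s); the robot touches nothing.
It fails at once if the bin leans more than 0.35 rad (20 degrees) from the vertical (angle between tip_bin's own z axis and vertical above 0.35 rad).
It fails at once if the caddy is tilted more than 0.35 rad (20 degrees) (angle between caddy's own z axis and vertical above 0.35 rad).
It fails at once if the robot touches the bin (contact force between any of the arm, the fingers and tip_bin above 1 N).
It fails at once if the caddy or bin is slammed on the empty rack (over 45 N) (contact force between caddy and rack_b above 45 N).
It fails at once if a bystander is moved by more than 25 mm (distance of any of tape, carton, parts_bin, driver, wrench, mug from where it was at the start of the episode above 0.025 m).
It also fails if it takes over 64 s, if anything falls off the work surface, if the arm or the gripper's body presses on something with over 40 N, if the wrist force passes 120 N, or if a joint passes its speed limit or range.

## Working session

There is one attempt and no reset: what is moved stays moved. The work goes in short steps, Python scripts to look and compute and a tool call to move; the robot and the scene stay as the last step left them, time stands still between calls to the robot, and variables do not carry over. Pictures are saved under pics/ and viewed, at most 10 in all, crops included, and the job is handed in when it is done.

Besides the shell and the picture viewer there is one more tool, called after "Emit:" as name(argument=value, ...), one argument or row to a line, values as JSON. drive_tool: Moves the arm, as the interface text tells. Its arguments: {"type":"object","properties":{"increments":{"type":"string"},"grip":{"type":"number"},"force":{"type":"number"}},"required":["increments"]}

```bash
ls; mkdir -p pics; python3 - <<'E'
from plant import status, grab_frame, camera_params
import cv2, numpy as np
s=status.get_state(); print({k:np.round(v,3) for k,v in s.items()})
for n in("scene","top","wrist"):
    p=camera_params(n); print(n,{k:np.round(v,4) for k,v in p.items()})
    f=grab_frame(n); cv2.imwrite(f"pics/{n}0.png",f[...,::-1])
a=[cv2.imread(f"pics/{n}0.png") for n in("scene","top")]
cv2.imwrite("pics/st0.png",cv2.resize(np.hstack(a),(800,300),interpolation=cv2.INTER_AREA))
E
```

```text
pics
{'t': np.float64(0.0), 'joint_pos': array([-8.1382e+01,  1.5879e+01, -1.6000e+00,  7.2649e+01, -1.0000e-03,
        8.4076e+01]), 'joint_velocities': array([-0.037, -0.083,  0.004,  0.066,  0.013,  0.057]), 'tau': array([ 0.0000e+00, -4.4551e+01,  2.9520e+01,  1.6000e-02,  0.0000e+00,
        0.0000e+00]), 'eef_pos': array([ 0.157, -0.604,  0.255]), 'tool_rot': array([-1.79873e+02, -1.20000e-02,  1.45410e+01]), 'contact_force': array([ 0.362, -0.537, -0.702]), 'wrist_torque': array([-0.037, -0.006, -0.003]), 'grasp_force': np.float64(0.0), 'gripper_width': np.float64(1.0)}
scene {'fx': np.float64(486.7346), 'fy': np.float64(486.7346), 'cx': np.float64(254.1876), 'cy': np.float64(186.7636), 'rvec': array([ 1.1499,  2.5852, -0.7419]), 'tvec': array([ 0.3847, -0.2661,  2.2522])}
top {'fx': np.float64(440.4625), 'fy': np.float64(440.4625), 'cx': np.float64(255.8134), 'cy': np.float64(194.2467), 'rvec': array([ 2.1435, -2.1082,  0.1894]), 'tvec': array([-0.0017,  0.6073,  1.484 ])}
wrist {'fx': np.float64(297.3186), 'fy': np.float64(297.3186), 'cx': np.float64(255.7556), 'cy': np.float64(190.7948), 'rvec': array([-2.2666,  1.7545,  0.2965]), 'tvec': array([-0.6231, -0.0419,  0.382 ])}
```

View pics/top0.png

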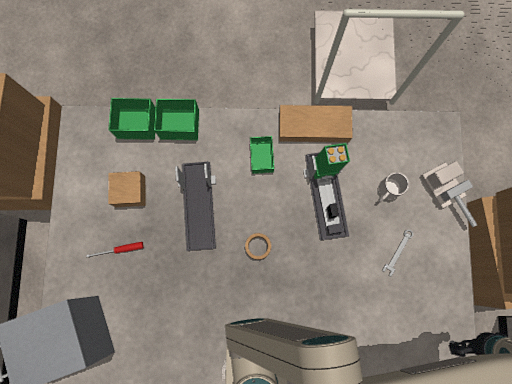

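View pics/scene0.png

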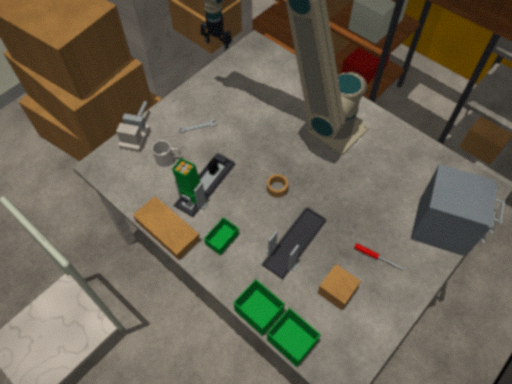

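View pics/wrist0.png

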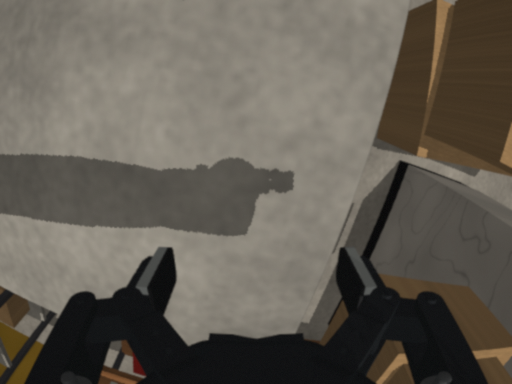

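```bash
python3 - <<'E'
import cv2, numpy as np
t=cv2.imread("pics/top0.png"); s=cv2.imread("pics/scene0.png")
r=lambda im,x,y,w,h:cv2.resize(im[y:y+h,x:x+w],(400,300),interpolation=cv2.INTER_CUBIC)
cv2.imwrite("pics/crops.png",np.vstack([np.hstack([r(t,265,140,134,100),r(t,135,155,134,100)]),np.hstack([r(s,150,140,120,90),r(s,235,195,120,90)])]))
E
```

```text
(no output)
```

View pics/crops.png

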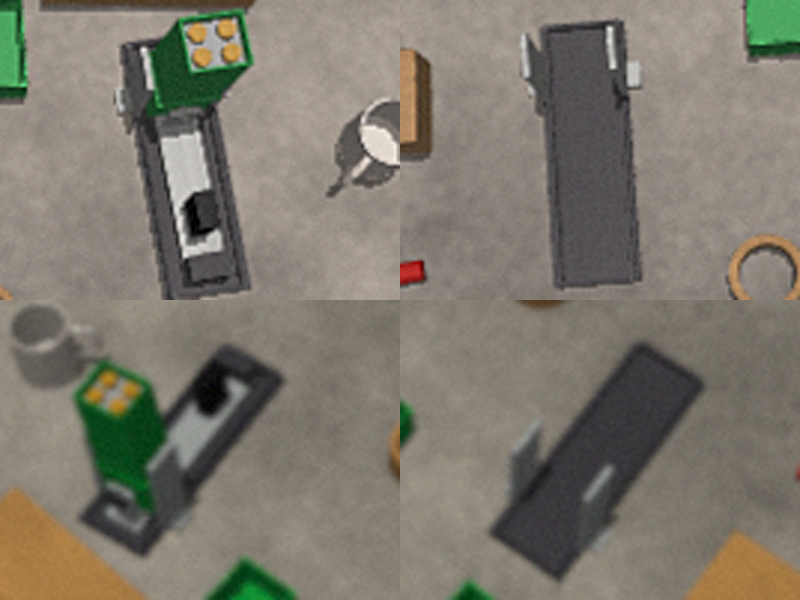

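```bash
cat > h.py <<'E'
import cv2, numpy as np
from plant import status, grab_frame, camera_params
def cam(n):
    p=camera_params(n); R=cv2.Rodrigues(np.array(p["rvec"],float))[0]; t=np.array(p["tvec"],float); return p,R,t
def rays(n,uv,P=None):
    p,R,t=P or cam(n); uv=np.atleast_2d(np.asarray(uv,float))
    a=(uv-[p["cx"],p["cy"]])/[p["fx"],p["fy"]]
    if n=="wrist":
        r=np.linalg.norm(a,axis=1,keepdims=True)+1e-9; d=np.hstack([a/r*np.sin(r),np.cos(r)])
    else: d=np.hstack([a,np.ones((len(a),1))])
    return -R.T@t, (d/np.linalg.norm(d,axis=1,keepdims=True))@R
def plane(n,uv,z,P=None):
    o,d=rays(n,uv,P); return o+d*((z-o[2])/d[:,2])[:,None]
def tri(obs):
    A=np.zeros((3,3));b=np.zeros(3)
    for o,d in obs:
        M=np.eye(3)-np.outer(d,d);A+=M;b+=M@o
    x=np.linalg.solve(A,b)
    return x,[round(float(np.linalg.norm((np.eye(3)-np.outer(d,d))@(x-o)))*1e3,1) for o,d in obs]
def comps(m,amin=10):
    n,l,s,c=cv2.connectedComponentsWithStats(m.astype(np.uint8)); return [(l==i,s[i],c[i]) for i in range(1,n) if s[i,4]>=amin]
def rect(n,mask,z):
    ys,xs=np.nonzero(mask); P=plane(n,np.c_[xs,ys],z)[:,:2]
    (c,sz,a)=cv2.minAreaRect(P.astype(np.float32)); 
    if sz[0]<sz[1]: sz=sz[::-1]; a+=90
    a=(a+90)%180-90; return np.array(c),np.array(sz),a
def hsv(f): return cv2.cvtColor(f,cv2.COLOR_RGB2HSV).astype(int)
E
python3 - <<'E'
from h import *
I={n:cv2.imread(f"pics/{n}0.png")[...,::-1].copy() for n in("top","scene")}
for n,boxes in (("top",[(295,145,70,100),(170,150,60,110)]),("scene",[(165,145,75,75),(255,200,80,85)])):
    H=hsv(I[n]); rgb=I[n].astype(int)
    for k,(x,y,w,h) in zip("ab",boxes):
        B=np.zeros(H.shape[:2],bool); B[y:y+h,x:x+w]=1
        dark=B&(H[...,2]<100)&(rgb[...,2]>=rgb[...,0]-1)&(H[...,1]<90)
        m=max(comps(dark),key=lambda c:c[1][4])
        c,sz,a=rect(n,m[0],0.012); u=np.array([np.cos(np.radians(a)),np.sin(np.radians(a))])
        print(n,k,m[1],"ctr",c.round(4),"sz",sz.round(4),"yaw",round(a,2),"origin",(c-0.065*u).round(4))
        if k=="a":
            for nm,mm in (("black",B&(H[...,2]<28)),("orange",B&(H[...,0]>8)&(H[...,0]<25)&(H[...,1]>120)&(H[...,2]>120)),("green",B&(H[...,0]>45)&(H[...,0]<80)&(H[...,1]>100))):
                print(nm,[(s.tolist(),q.round(1).tolist()) for _,s,q in comps(mm,6)])
E
```

```text
top a [310 175  39  65 779] ctr [ 0.5765 -0.2514] sz [0.2274 0.1011] yaw 9.71 origin [ 0.5124 -0.2624]
black [([327, 206, 9, 12, 40], [329.8, 212.4])]
orange [([338, 146, 6, 6, 25], [340.2, 149.0]), ([328, 148, 6, 6, 27], [330.7, 150.6]), ([340, 155, 5, 6, 25], [342.1, 157.2]), ([330, 156, 6, 6, 27], [332.3, 158.6])]
green [([314, 145, 36, 34, 535], [327.9, 163.7])]
top b [ 178  162   38   89 1565] ctr [0.572  0.2224] sz [0.3145 0.1175] yaw 5.93 origin [0.5074 0.2157]
scene a [175 154  59  62 825] ctr [ 0.6224 -0.2368] sz [0.3161 0.1196] yaw 5.1 origin [ 0.5577 -0.2426]
black [([208, 159, 11, 15, 96], [212.9, 166.1])]
orange [([180, 162, 5, 4, 16], [182.0, 163.5]), ([187, 165, 5, 4, 15], [188.7, 166.5]), ([176, 166, 5, 5, 15], [178.3, 168.0]), ([183, 170, 5, 4, 13], [184.8, 171.2]), ([165, 206, 16, 14, 125], [170.2, 214.6])]
green [([173, 158, 27, 46, 546], [186.9, 180.7]), ([222, 218, 4, 2, 7], [223.3, 218.6])]
scene b [ 263  208   62   69 1642] ctr [0.5776 0.2064] sz [0.3148 0.1337] yaw 8.42 origin [0.5133 0.1969]
```

```bash
python3 - <<'E'
from h import *
from scipy.ndimage import gaussian_filter, map_coordinates
I={n:cv2.imread(f"pics/{n}0.png")[...,::-1].copy() for n in("top","scene")}
ot=np.mean([[340.2,149],[330.7,150.6],[342.1,157.2],[332.3,158.6]],0); os_=np.mean([[182,163.5],[188.7,166.5],[178.3,168],[184.8,171.2]],0)
f=lambda n,uv:(lambda o,d:(o,d[0]))(*rays(n,uv))
OR=tri([f("top",ot),f("scene",os_)]); print("orange",OR)
BL=tri([f("top",[329.8,212.4]),f("scene",[212.9,166.1])]); print("black",BL)
# edge search in world plane: from guess rack frame, profile across edges at lip height 0.016
def proj(n,X):
    p,R,t=cam(n); c=X@R.T+t; return c[:,:2]/c[:,2:]*[p["fx"],p["fy"]]+[p["cx"],p["cy"]]
def edge(n,g,a,b,nrm):
    # sample along a->b, profile along nrm; return outermost->inner transition
    out=[]
    for s in np.linspace(0,1,15):
        q=a+(b-a)*s; w=np.arange(-0.018,0.018,0.001); L=q+w[:,None]*nrm
        uv=proj(n,np.c_[L,np.full(len(L),Z)]); v=map_coordinates(g,uv[:,::-1].T,order=1)
        d=np.diff(gaussian_filter(v,1.5)); k=int(np.argmax(d)); out.append((L[k]+L[k+1])/2 if d[k]>2 else [np.nan]*2)
    return np.array(out)
def line(P):
    P=P[~np.isnan(P[:,0])]; vx,vy,x,y=cv2.fitLine(P.astype(np.float32),cv2.DIST_HUBER,0,0.001,0.001).ravel(); return np.array([x,y]),np.array([vx,vy]),len(P)
for n in("top","scene"):
    g=cv2.cvtColor(I[n],cv2.COLOR_RGB2GRAY).astype(float)
    for k,c0,a0 in(("a",[0.575,-0.25],9.5),("b",[0.575,0.218],4)):
        for Z in (0.016,):
            c=np.array(c0);a=a0
            for it in range(4):
                u=np.array([np.cos(np.radians(a)),np.sin(np.radians(a))]);v=np.array([-u[1],u[0]]); 
                hi=-0.02 if k=="a" else 0.02
                L=line(edge(n,g,c-.13*u+.052*v,c+hi*u+.052*v,v)); Rr=line(edge(n,g,c-.13*u-.052*v,c+hi*u-.052*v,-v))
                Bk=line(edge(n,g,c-.158*u-.04*v,c-.158*u+.04*v,-u)); Fr=line(edge(n,g,c+.158*u-.04*v,c+.158*u+.04*v,u))
                an=[np.degrees(np.arctan2(*(q[1]*np.sign(q[1]@u))[::-1])) for q in(L,Rr)]
                a=np.mean(an); u=np.array([np.cos(np.radians(a)),np.sin(np.radians(a))]);v=np.array([-u[1],u[0]])
                m=-(.13-hi)/2-hi*0
                yl,yr=(L[0]-c)@v,(Rr[0]-c)@v; xb,xf=(Bk[0]-c)@u,(Fr[0]-c)@u
                c=c+v*(yl+yr)/2+u*((xb+xf)/2 if k=="b" else xb+.158)
            print(n,k,"W",round(yl-yr,4),"Len",round(xf-xb,4),"yaws",np.round(an,2),"ctr",c.round(4),"org",(c-.065*u).round(4))
E
```

```text
orange (array([ 0.70901144, -0.24300577,  0.22639678]), [0.8, 0.8])
black (array([ 0.55061702, -0.25361623,  0.04891225]), [4.0, 4.0])Traceback (most recent call last):
  File "<stdin>", line 30, in <module>
  File "<stdin>", line 20, in line
cv2.error: OpenCV(4.12.0) /io/opencv/modules/imgproc/src/linefit.cpp:50: error: (-215:Assertion failed) count > 0 in function 'fitLine2D_wods'
```

```bash
cat > edges.py <<'E'
from h import *
from scipy.ndimage import gaussian_filter1d, map_coordinates
Z=0.016
def proj(n,X):
    p,R,t=cam(n); c=X@R.T+t; return c[:,:2]/c[:,2:]*[p["fx"],p["fy"]]+[p["cx"],p["cy"]]
def edge(n,g,a,b,nrm):
    out=[]
    for s in np.linspace(0,1,15):
        w=np.arange(-0.02,0.02,0.001); L=a+(b-a)*s+w[:,None]*nrm
        v=map_coordinates(g,proj(n,np.c_[L,np.full(len(L),Z)])[:,::-1].T,order=1)
        d=np.diff(gaussian_filter1d(v,1.5)); k=int(np.argmax(d))
        if d[k]>1.5: out.append((L[k]+L[k+1])/2)
    return np.array(out)
def line(P,c):
    if len(P)<5: return c,None
    vx,vy,x,y=cv2.fitLine(P.astype(np.float32),cv2.DIST_HUBER,0,0.001,0.001).ravel(); return np.array([x,y]),np.array([vx,vy])
I={n:cv2.imread(f"pics/{n}0.png")[...,::-1].copy() for n in("top","scene")}
for n in("top","scene"):
    g=cv2.cvtColor(I[n],cv2.COLOR_RGB2GRAY).astype(float)
    for k,c0,a0 in(("a",[0.59,-0.248],9.5),("b",[0.575,0.215],4)):
        c=np.array(c0);a=a0
        for it in range(5):
            ax=lambda a:(lambda u:(u,np.array([-u[1],u[0]])))(np.array([np.cos(np.radians(a)),np.sin(np.radians(a))]))
            u,v=ax(a); hi=-0.02 if k=="a" else 0.02
            E=[edge(n,g,c-.13*u+.052*v,c+hi*u+.052*v,v),edge(n,g,c-.13*u-.052*v,c+hi*u-.052*v,-v),edge(n,g,c-.158*u-.04*v,c-.158*u+.04*v,-u),edge(n,g,c+.158*u-.04*v,c+.158*u+.04*v,u)]
            L,Rr,Bk,Fr=[line(e,c) for e in E]
            an=[np.degrees(np.arctan2(*(q[1]*np.sign(q[1]@u))[::-1])) for q in(L,Rr) if q[1] is not None]
            if an: a=np.mean(an)
            u,v=ax(a); yl,yr=(L[0]-c)@v,(Rr[0]-c)@v; xb,xf=(Bk[0]-c)@u,(Fr[0]-c)@u
            c=c+v*(yl+yr)/2+u*((xb+xf)/2 if k=="b" else xb+.158)
        print(n,k,[len(e) for e in E],"W",round(yl-yr,4),"Len",round(xf-xb,4),"yaws",np.round(an,2),"ctr",c.round(4),"org",(c-.065*u).round(4))
E
python3 edges.py
```

```text
top a [15, 14, 12, 2] W 0.1081 Len 0.1617 yaws [15.54 11.8 ] ctr [ 0.732  -0.2164] org [ 0.6689 -0.2317]
top b [15, 15, 15, 15] W 0.1039 Len 0.3181 yaws [6.02 5.26] ctr [0.5712 0.2138] org [0.5065 0.2075]
scene a [0, 0, 7, 1] W 0.0 Len 0.1581 yaws [] ctr [ 0.9075 -0.1522] org [ 0.8439 -0.1655]
scene b [15, 15, 15, 15] W 0.103 Len 0.3193 yaws [6.04 5.96] ctr [0.578  0.2222] org [0.5134 0.2154]
```

Emit:
drive_tool(
  increments="2 -1.2 0 0;5.5 -3.2 0 0;9 -5.2 0 1;13 -7.4 0 1;17 -9.6 0 2;21 -12 0 2;25 -14.2 0 3;29 -16.4 0 3;33 -18.8 0 4;36.5 -20.8 0 4;39.5 -22.6 0 5;41.5 -23.7 0 5;42.8 -24.4 0 5;42.8 -24.4 0 5",
  grip=8.5,
)

```text
t: 1.55
eef_pos: [0.5107, -0.2603, 0.256]
tool_rot: [-180.0, 0.0, 9.7]
contact_force: [-0.3, -0.1, -1.0]
gripper_width: 0.996
grasp_force: 0.0
```

```bash
python3 - <<'E'
from h import *
s=status.get_state(); P=cam("wrist"); print(s["t"],s["eef_pos"],s["tool_rot"],s["joint_pos"].round(1)); print("cam",-P[1].T@P[2],P[1].round(3))
f=grab_frame("wrist"); cv2.imwrite("pics/w1.png",f[...,::-1]); np.save("w1.npy",np.array([P],object),allow_pickle=True)
# height of rack_b from both views
o,d=rays("top",[[0,0]]); 
for n,c in(("top",(0.5712,.2138)),("scene",(.578,.2222))):
    p,R,t=cam(n); o=-R.T@t; e=np.array([*c,.016])-o; e/=np.linalg.norm(e); print(n,o); globals()[n]=(o,e)
print(tri([top,scene]))
E
```

```text
1.55 [ 0.51071254 -0.26031244  0.25598702] [-1.79980168e+02  1.48594015e-02  9.67264833e+00] [-33.5  10.6  -8.1  71.2   0.  136.9]
cam [ 0.59353179 -0.24578695  0.37389691] [[ 0.167 -0.986 -0.001]
 [-0.932 -0.158  0.326]
 [-0.321 -0.054 -0.945]]
top [0.33142351 0.00226339 1.5688301 ]
scene [1.29794585 0.67361056 1.7756144 ]
(array([0.57268316, 0.2170969 , 0.00087249]), [1.5, 1.5])
```

View pics/w1.png

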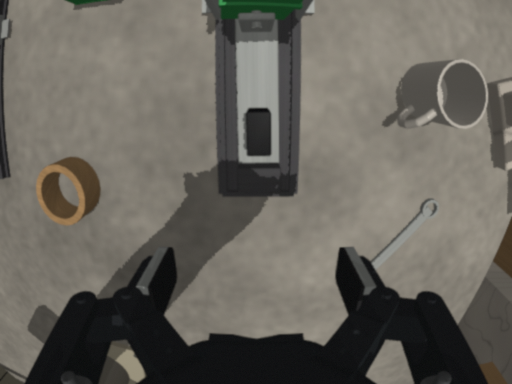

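```bash
python3 - <<'E'
from h import *
f=cv2.imread("pics/w1.png")[...,::-1].copy(); g=f.max(2).astype(int); P=cam("wrist")
m=np.zeros(g.shape,bool); m[100:165,238:282]=g[100:165,238:282]<45
c=max(comps(m),key=lambda c:c[1][4]); print(c[1],c[2])
print(g[98:166:2,258]); print(g[130,210:306])
x,y,w,h,_=c[1]
Q=plane("wrist",[[x-.5,y+h-1],[x+w-.5,y+h-1],[x+w/2-.5,y+h-.5],[x+w/2-.5,y-.5]],.091); print(Q.round(4))
# light plate, lips
for z,rows in((.018,(100,115,150)),(.016,(100,130,170))):
    for r in rows:
        v=g[r]; lo=np.nonzero((v[200:320]>130) if z==.018 else (v[200:320]<85))[0]+200
        # plate extents near centre
        if z==.018: lo=lo[(lo>228)&(lo<286)]
        print(z,r,lo.min(),lo.max(),plane("wrist",[[lo.min()-.5,r],[lo.max()+.5,r]],z).round(4).tolist())
E
```

```text
[247 109  23  46 876] [257.21803653 133.8630137 ]
[160 161 161 160 154  63  16  33  46  46  46  46  44  43  44  44  43  43
  42  42  40  39  39  39  38  36  36  34  38 120 155 156 113  38]
[127 127 126 125 125 118  96  76  71  68  67  70  71  70  64  54  60  67
  70  70  71  70  70  72  72  72  77 104 134 152 157 156 155 149 124  88
  55  38  38  40  40  40  41  42  41  42  43  43  43  43  44  45  43  44
  42  43  43  44  42  39  63 117 149 156 157 156 155 153 133  91  72  72
  73  72  74  74  74  72  68  58  51  58  69  73  73  73  74  74  78 101
 129 143 145 145 143 144]
[[ 0.5322 -0.2476  0.091 ]
 [ 0.5359 -0.2696  0.091 ]
 [ 0.5336 -0.2587  0.091 ]
 [ 0.5776 -0.2512  0.091 ]]
0.018 100 238 277 [[0.5798, -0.2268, 0.018], [0.5877, -0.2734, 0.018]]
0.018 115 238 277 [[0.562, -0.2296, 0.018], [0.57, -0.2765, 0.018]]
0.018 150 239 278 [[0.5199, -0.2374, 0.018], [0.5281, -0.2855, 0.018]]
0.016 100 217 298 [[0.5761, -0.2018, 0.016], [0.5924, -0.2982, 0.016]]
0.016 130 217 298 [[0.5399, -0.2071, 0.016], [0.5565, -0.3052, 0.016]]
0.016 170 211 297 [[0.4887, -0.2064, 0.016], [0.5068, -0.314, 0.016]]
```

Emit:
drive_tool(
  increments="0 0 0 -5;0 0 0 -13;0 0 0 -21;0 0 0 -29;0 0 0 -37;0 0 0 -45;0 0 0 -53;0 0 0 -61;0 0 0 -69;0 0 0 -77;0 0 0 -85;0 0 0 -93;0 0 0 -101;0 0 0 -109;0 0 0 -117;0 0 0 -125;0 0 0 -133;0 0 0 -141;0 0 0 -149;0 0 0 -157",
)

```text
t: 3.6
eef_pos: [0.5087, -0.2627, 0.2562]
tool_rot: [-180.0, -0.0, 166.7]
contact_force: [0.0, -0.1, 0.4]
gripper_width: 0.992
grasp_force: 0.0
```

Emit:
drive_tool(
  increments="0 0 0 -8;0 0 0 -16;0 0 0 -23.5;0 0 0 -23.5;0 0 0 -23.5",
)

```text
t: 4.1
eef_pos: [0.5092, -0.2622, 0.2563]
tool_rot: [-180.0, -0.0, -170.2]
contact_force: [-0.3, -0.2, 0.3]
gripper_width: 0.992
grasp_force: 0.0
```

```bash
python3 - <<'E'
from h import *
s=status.get_state(); print(s["t"],s["eef_pos"],s["tool_rot"],s["joint_pos"].round(1))
W={n:grab_frame(n) for n in("top","scene")}
for n in W: cv2.imwrite(f"pics/{n}1.png",W[n][...,::-1])
T=np.array([.5553,-.2548,.091]); 
from edges import proj
for n,b in(("top",(315,195,30,35)),("scene",(195,150,35,35))):
    g=W[n].max(2).astype(int); x,y,w,h=b; print(n,"pred top ctr",proj(n,T[None]).round(1))
    m=np.zeros(g.shape,bool); m[y:y+h,x:x+w]=g[y:y+h,x:x+w]<60
    for c in comps(m,12): 
        if c[2] is not None: print(c[1],c[2].round(1))
    u,v=proj(n,T[None])[0].round().astype(int); print(g[v-8:v+9,u-8:u+9])
E
```

```text
4.1 [ 0.50917982 -0.26219786  0.25628572] [-1.79996287e+02 -2.16972795e-02 -1.70206067e+02] [-33.7  10.6  -8.2  71.3  -0.  -43.5]
top a [15, 14, 12, 2] W 0.1081 Len 0.1617 yaws [15.54 11.8 ] ctr [ 0.732  -0.2164] org [ 0.6689 -0.2317]
top b [15, 15, 15, 15] W 0.1039 Len 0.3181 yaws [6.02 5.26] ctr [0.5712 0.2138] org [0.5065 0.2075]
scene a [0, 0, 7, 1] W 0.0 Len 0.1581 yaws [] ctr [ 0.9075 -0.1522] org [ 0.8439 -0.1655]
scene b [15, 15, 15, 15] W 0.103 Len 0.3193 yaws [6.04 5.96] ctr [0.578  0.2222] org [0.5134 0.2154]
top pred top ctr [[333.2 208.7]]
[323 203  22  20 254] [334.  212.8]
[319 224  15   6  43] [326.4 227.3]
[[196 196 192 195 198 197 198 197 197 215 137  74  88  93  66  80  81]
 [196 195 191 197 200 204 204 195 186 191 132  83  87  89  48  73  83]
 [199 199 192 195 193 187 186 149  99  87  59  60  84  91  52  72  90]
 [197 200 203 199 129  50  37  47  48  46  49  46  79  90  71  66  81]
 [201 204 201 130  30  47  60  55  57  57  51  57  83  89  84  64  69]
 [202 198 138  33   0  50  61  51  56  54  52  48  78  93  89  72  35]
 [212 142  43   0   7  42  57  60  62  62  
[... 1317 characters left out ...]
140 133 126 108  84  50  28  22  18  12  20  28  37  43  36]
 [137 139 141 134 118  89  56  30  13  21  12  14  15  23  31  34  35]
 [143 137 140 129 103  63  33  17  22  22  20  20  19  24  45  47  36]
 [146 141 138 115  74  39  23  21  18  18  13  10  17  43  71  86  73]
 [141 137 120  86  49  23  19  17  23  19  15  12  26  49  96 121 116]
 [139 122  96  63  27  17  17  25  19  14  15   9  20  53 103 137 145]
 [129 104  75  45  26   6  13  16  17  15  12   8  21  53  98 134 152]
 [107  79  54  35  25  14  16  12  12   7   9  14  12  35  77 123 144]
 [ 85  55  44  36  29  12  15   0   8   9  10  11   9  25  62 110 139]
 [ 57  47  44  47  42  23   2   8   6  12   8  12  19  39  69 109 132]]
```

Emit:
drive_tool(
  increments="-1.5 0 0 0;-3.5 0 1 0;-5 0 3.5 0;-5.4 0 7 0;-5.4 0 10.5 0;-5.4 0 13.5 0;-5.4 0 16 0;-5.4 0 17.6 0;-5.4 0 18.4 0;-5.4 0 18.4 0;-5.4 0 18.4 0",
)

```text
t: 5.3
eef_pos: [0.5641, -0.2522, 0.073]
tool_rot: [-179.9, 0.1, -170.0]
contact_force: [0.5, 0.2, 0.3]
gripper_width: 0.994
grasp_force: 0.0
```

Emit:
drive_tool(
  increments="0 0 0 0;0 0 0 0;0 0 0 0;0 0 0 0;0 0 0 0;0 0 0 0;0 0 0 0;0 0 0 0",
  grip=1.5,
  force=120,
)

```text
t: 6.1
eef_pos: [0.5635, -0.2527, 0.0732]
tool_rot: [-179.9, 0.0, -170.0]
contact_force: [-1.3, -2.8, 6.3]
gripper_width: 0.266
grasp_force: 117.7
```

```bash
python3 - <<'E'
from h import *
s=status.get_state(); print(s["t"],s["eef_pos"],s["tool_rot"],s["contact_force"].round(2),s["wrist_torque"].round(3))
W={n:grab_frame(n) for n in("top","scene","wrist")}
for n in W: cv2.imwrite(f"pics/{n}2.png",W[n][...,::-1])
r=lambda im,x,y,w,h:cv2.resize(im[y:y+h,x:x+w],(400,300),interpolation=cv2.INTER_CUBIC)
cv2.imwrite("pics/c2.png",np.hstack([r(W["top"],285,130,96,72),r(W["scene"],150,135,96,72)])[...,::-1])
E
```

```text
6.1 [ 0.56350166 -0.25268013  0.07316489] [-1.79904193e+02  3.25390470e-02 -1.69961224e+02] [-1.26 -2.79  6.34] [-0.292  0.327  0.244]
```

View pics/c2.png

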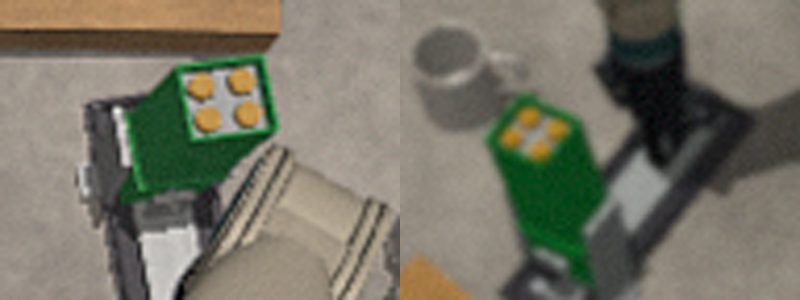

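```bash
cat > m.py <<'E'
from h import *
from edges import proj
import sys, json, os
def orange(n,f,guess):
    p0=proj(n,guess[None])[0]; H=hsv(f); R=15 if n=="top" else 12
    yy,xx=np.mgrid[:f.shape[0],:f.shape[1]]
    near=(np.hypot(xx-p0[0],yy-p0[1])<R)
    rgb=f.astype(float); w=np.clip((rgb[...,0]-rgb[...,2]-40)/60,0,1)*np.clip((rgb[...,0]-rgb[...,1])/20,0,1)*near
    c=np.array([(w*xx).sum(),(w*yy).sum()])/w.sum()
    # recentre once
    near=(np.hypot(xx-c[0],yy-c[1])<R-2); w=w*near; c=np.array([(w*xx).sum(),(w*yy).sum()])/w.sum()
    return c,w.sum()
def meas(n,save=None):
    s=status.get_state(); e=s["eef_pos"]; y=np.radians(s["tool_rot"][2]); u=-np.array([np.cos(y),np.sin(y)]); v=np.array([-u[1],u[0]])
    zo=e[2]-0.073+0.2264; g=np.array([*(e[:2]+.147*u),zo])
    f=grab_frame(n)
    if save: cv2.imwrite(save,f[...,::-1])
    c,w=orange(n,f,g); X=plane(n,c,zo)[0]; d=X[:2]-e[:2]
    return s,d@v,d@u,w
if __name__=="__main__":
    for n in sys.argv[1:]:
        s,l,a,w=meas(n); print(n,"t %.2f"%s["t"],"eef",s["eef_pos"].round(4),"yaw",s["tool_rot"][2].round(2),"lat/.158 %.4f"%(l/.158),"fwd %.4f"%a,"w %.0f"%w,"F",s["contact_force"].round(1))
E
sed -i 's/^I={n/if __name__!="__main__": sys_stop=1\nI={} if __name__!="__main__" else {n/; s/^for n in("top","scene"):/for n in I:/' edges.py
python3 m.py top top scene scene
```

```text
top t 6.25 eef [ 0.5635 -0.2527  0.0732] yaw -169.96 lat/.158 -0.1415 fwd 0.1460 w 99 F [-1.2 -3.3  5.9]
top t 6.30 eef [ 0.5635 -0.2527  0.0732] yaw -169.96 lat/.158 -0.1421 fwd 0.1460 w 100 F [-1.8 -2.4  5.2]
scene t 6.35 eef [ 0.5635 -0.2527  0.0732] yaw -169.96 lat/.158 -0.1438 fwd 0.1446 w 61 F [-0.9 -2.3  5.2]
scene t 6.40 eef [ 0.5635 -0.2527  0.0732] yaw -169.96 lat/.158 -0.1442 fwd 0.1449 w 62 F [-1.2 -2.5  4.9]
```

Emit:
drive_tool(
  increments="0 0 -0.7 0;0 0 -1.6 0;0 0 -2 0;0 -0.6 -2 0;0 -1.2 -2 0;0 -1.6 -2 0;0 -1.6 -2 0;0 -0.8 -2 0;0 0 -2 0;0 0 -2 0",
)

```text
t: 7.45
eef_pos: [0.5631, -0.2513, 0.0926]
tool_rot: [-180.0, 0.0, -169.9]
contact_force: [-0.4, -0.5, -7.9]
gripper_width: 0.269
grasp_force: 118.3
```

```bash
python3 m.py top scene
```

```text
top t 7.45 eef [ 0.5631 -0.2513  0.0926] yaw -169.95 lat/.158 -0.0062 fwd 0.1464 w 115 F [-0.4 -0.5 -7.9]
scene t 7.50 eef [ 0.5634 -0.2519  0.0927] yaw -169.96 lat/.158 0.0003 fwd 0.1452 w 69 F [ 0.5  0.1 -7.6]
```

Emit:
drive_tool(
  increments="0 0 0 0;0 0 0 0",
)

```text
t: 7.75
eef_pos: [0.5634, -0.2524, 0.0927]
tool_rot: [-180.0, 0.0, -170.0]
contact_force: [0.1, 0.5, -8.1]
gripper_width: 0.267
grasp_force: 118.3
```

```bash
python3 m.py top scene top
```

```text
top t 7.75 eef [ 0.5634 -0.2524  0.0927] yaw -169.99 lat/.158 -0.0043 fwd 0.1465 w 117 F [ 0.1  0.5 -8.1]
scene t 7.80 eef [ 0.5634 -0.2523  0.0925] yaw -169.98 lat/.158 -0.0010 fwd 0.1450 w 68 F [-0.6  0.6 -7.5]
top t 7.85 eef [ 0.5632 -0.2522  0.0924] yaw -169.98 lat/.158 -0.0034 fwd 0.1465 w 117 F [ 0.1  0.2 -8. ]
```

Emit:
drive_tool(
  increments="0 0 0 0;0 0 0 0;0 0 0 0",
)

```text
t: 8.2
eef_pos: [0.5631, -0.252, 0.0923]
tool_rot: [-180.0, -0.0, -170.0]
contact_force: [-0.4, -1.1, -7.9]
gripper_width: 0.27
grasp_force: 118.3
```

```bash
python3 m.py top scene top
```

```text
top t 8.20 eef [ 0.5631 -0.252   0.0923] yaw -169.96 lat/.158 -0.0023 fwd 0.1464 w 117 F [-0.4 -1.1 -7.9]
scene t 8.25 eef [ 0.5631 -0.2519  0.0923] yaw -169.96 lat/.158 0.0011 fwd 0.1451 w 72 F [ 0.6 -0.5 -7.5]
top t 8.30 eef [ 0.5631 -0.2519  0.0923] yaw -169.96 lat/.158 -0.0021 fwd 0.1463 w 116 F [-0.5 -0.2 -7. ]
```

Emit:
drive_tool(
  increments="0 0 0 0;0 0 0 0;0 0 0 0;0 0 0 0;0 0 0 0",
)

```text
t: 8.85
eef_pos: [0.5631, -0.2519, 0.0923]
tool_rot: [180.0, 0.0, -170.0]
contact_force: [-0.1, -1.1, -7.2]
gripper_width: 0.272
grasp_force: 118.3
```

```bash
python3 m.py top scene top
```

```text
top t 8.85 eef [ 0.5631 -0.2519  0.0923] yaw -169.96 lat/.158 0.0061 fwd 0.1465 w 117 F [-0.1 -1.1 -7.2]
scene t 8.90 eef [ 0.5631 -0.2519  0.0923] yaw -169.96 lat/.158 0.0115 fwd 0.1454 w 71 F [ 0.4  0.  -8. ]
top t 8.95 eef [ 0.5631 -0.2519  0.0923] yaw -169.96 lat/.158 0.0087 fwd 0.1465 w 117 F [ 0.8  0.1 -7.1]
```

Emit:
drive_tool(
  increments="0 0 -3 0;0 0 -7.5 0;0 0.3 -12 0;0 2 -15.5 0;0 6 -15.8 0;0 10 -15.8 0;0 14 -15.8 0;0 16.5 -15.8 0;0 16.5 -15.8 0",
)

```text
t: 9.9
eef_pos: [0.5326, -0.0858, 0.2501]
tool_rot: [179.8, -0.1, -169.7]
contact_force: [-0.3, -0.1, -7.1]
gripper_width: 0.266
grasp_force: 119.3
```

```bash
python3 m.py top scene
```

```text
top t 9.90 eef [ 0.5326 -0.0858  0.2501] yaw -169.71 lat/.158 0.0052 fwd 0.1488 w 157 F [-0.3 -0.1 -7.1]
scene t 9.95 eef [ 0.5335 -0.0877  0.2502] yaw -169.8 lat/.158 0.0155 fwd 0.1444 w 90 F [-0.2  0.3 -7.5]
```

Emit:
drive_tool(
  increments="0 2 0 0;0 4 0 0;0 4.4 0 0",
)

```text
t: 10.3
eef_pos: [0.5263, -0.0455, 0.2502]
tool_rot: [179.9, -0.0, -169.9]
contact_force: [-0.5, -0.0, -6.9]
gripper_width: 0.269
grasp_force: 119.6
```

```bash
python3 m.py top scene
```

```text
top t 10.30 eef [ 0.5263 -0.0455  0.2502] yaw -169.94 lat/.158 0.0089 fwd 0.1467 w 150 F [-0.5 -0.  -6.9]
scene t 10.35 eef [ 0.5265 -0.0457  0.2502] yaw -169.94 lat/.158 0.0199 fwd 0.1447 w 88 F [-0.8  1.  -6.8]
```

Emit:
drive_tool(
  increments="0 4 0 0;0 8 0 0;0 9 0 0",
)

```text
t: 10.7
eef_pos: [0.5104, 0.0443, 0.2502]
tool_rot: [179.9, -0.0, -169.9]
contact_force: [-0.3, -0.6, -7.2]
gripper_width: 0.265
grasp_force: 120.7
```

```bash
python3 m.py top scene
```

```text
top t 10.70 eef [0.5104 0.0443 0.2502] yaw -169.86 lat/.158 0.0002 fwd 0.1467 w 151 F [-0.3 -0.6 -7.2]
scene t 10.75 eef [0.5105 0.0444 0.2503] yaw -169.83 lat/.158 0.0143 fwd 0.1445 w 94 F [-0.8  0.9 -7.6]
```

Emit:
drive_tool(
  increments="0 3 0 0;0 6 0 0;0 7 0 0",
)

```text
t: 11.1
eef_pos: [0.4991, 0.112, 0.2504]
tool_rot: [180.0, 0.0, -169.9]
contact_force: [0.5, 0.1, -7.7]
gripper_width: 0.266
grasp_force: 120.9
```

```bash
cat > m2.py <<'E'
from m import *
R=[]; T={}
for n in("top","scene"):
    s=status.get_state(); e=s["eef_pos"]; y=np.radians(s["tool_rot"][2]); u=-np.array([np.cos(y),np.sin(y)]); v=np.array([-u[1],u[0]])
    zo=e[2]-0.073+0.2264; g=np.array([*(e[:2]+.147*u),zo]); f=grab_frame(n); c,w=orange(n,f,g); np.save(f"pics/{n}_{s['t']:.2f}.npy",f)
    o,d=rays(n,c); R.append((o,d[0])); X=plane(n,c,zo)[0]; print(n,"t %.2f"%s["t"],"eef",e.round(4),"lean %.4f"%((X[:2]-e[:2])@v/.158),"w %.0f"%w)
X,r=tri(R); print("tri lean %.4f"%((X[:2]-e[:2])@v/.158),"fwd %.4f"%((X[:2]-e[:2])@u),"dz %.4f"%(X[2]-zo),r,"yaw %.2f"%s["tool_rot"][2])
E
python3 m2.py
```

```text
top t 11.10 eef [0.4991 0.112  0.2504] lean -0.0027 w 156
scene t 11.15 eef [0.499  0.1125 0.2504] lean 0.0119 w 95
tri lean 0.0032 fwd 0.1455 dz 0.0010 [1.8, 1.8] yaw -169.90
```

Emit:
drive_tool(
  increments="0 3 0 0;0 6 0 0;0 7 0 0",
)

```text
t: 11.5
eef_pos: [0.4871, 0.1808, 0.2504]
tool_rot: [180.0, 0.0, -170.0]
contact_force: [0.1, 0.3, -7.5]
gripper_width: 0.268
grasp_force: 120.9
```

```bash
python3 m2.py; cat > fit.py <<'E'
import numpy as np, sys
from scipy.optimize import least_squares
# moves: (t_start, [cumulative lateral m per row])
MV=[(10.0,[.02,.04,.044]),(10.4,[.04,.08,.09]),(10.8,[.03,.06,.07]),(11.2,[.03,.06,.07])]
TOP=[(9.90,.0052),(10.30,.0089),(10.70,.0002),(11.10,-.0027)]
SC=[(9.95,.0155),(10.35,.0199),(10.75,.0143),(11.15,.0119)]
exec(open("more.py").read())
LAG=.03
def sim(p,tt):
    th0,bt,bs,tau,k=p; dt=.005; t=9.90; N=int(round((tt-t)/dt)); w=th0; out=[w]
    V=np.zeros(N+400)
    for t0,c in MV:
        d=np.diff([0]+c)
        for i,x in enumerate(d):
            a=int(round((t0+LAG+.1*i-9.9)/dt)); V[a:a+20]+=x/.1
    for i in range(N): w+=dt*(w-k*V[i])/tau; out.append(w)   # w=th+k v
    return np.array(out)
te=float(sys.argv[1])
def res(p):
    s=sim(p,te); f=lambda t:s[int(round((t-9.9)/.005))]
    r=[(f(t)+p[1]-m)/.0015 for t,m in TOP]+[(f(t)+p[2]-m)/.0015 for t,m in SC]
    return np.array(r+[(p[1]+.0095)/.004,(p[2]+.0045)/.006,(p[3]-.66)/.05,(p[4]-.14)/.012])
q=least_squares(res,[.017,-.0095,-.0055,.65,.14]); C=np.linalg.inv(q.jac.T@q.jac)
print("th0,bt,bs,tau,k",q.x.round(4),"res",q.fun.round(1)); s=sim(q.x,te)
J=least_squares(lambda p:[sim(p,te)[-1]],q.x,max_nfev=1).jac
print("w now %.4f +- %.4f"%(s[-1],np.sqrt(J@C@J.T)[0,0]))
th0,bt,bs,tau,k=q.x
for D in np.arange(-.1,.101,.02):
    T=.3;print("D %.2f -> %.4f"%(D,s[-1]*np.exp(T/tau)-k/tau*D*np.exp((T-.145)/tau)),end="; ")
E
echo>more.py
```

```text
top t 11.50 eef [0.4871 0.1808 0.2504] lean -0.0065 w 158
scene t 11.55 eef [0.487  0.1813 0.2503] lean 0.0111 w 97
tri lean 0.0002 fwd 0.1456 dz 0.0001 [1.9, 1.9] yaw -169.91
```

```bash
echo 'TOP+=[(11.5,-.0065)]; SC+=[(11.55,.0111)]' >> more.py; python3 fit.py 11.6
```

```text
th0,bt,bs,tau,k [ 0.0182 -0.0157 -0.0033  0.691   0.1315] res [-1.8 -1.6  1.5  1.6  0.9  0.6  0.3  0.9  0.6 -2.4 -1.6  0.2  0.6 -0.7]
w now 0.0116 +- 0.0023
D -0.10 -> 0.0416; D -0.08 -> 0.0369; D -0.06 -> 0.0321; D -0.04 -> 0.0274; D -0.02 -> 0.0226; D 0.00 -> 0.0178; D 0.02 -> 0.0131; D 0.04 -> 0.0083; D 0.06 -> 0.0035; D 0.08 -> -0.0012; D 0.10 -> -0.0060;
```

Emit:
drive_tool(
  increments="-0.5 4 0 0;-1.2 8 0 0;-1.7 9 0 0",
)

```text
t: 11.9
eef_pos: [0.4886, 0.2735, 0.2505]
tool_rot: [179.9, 0.1, -169.9]
contact_force: [0.0, -0.5, -7.4]
gripper_width: 0.266
grasp_force: 121.5
```

```bash
python3 m2.py
```

```text
top t 11.90 eef [0.4886 0.2735 0.2505] lean -0.0176 w 158
scene t 11.95 eef [0.4894 0.2737 0.2504] lean -0.0019 w 100
tri lean -0.0098 fwd 0.1449 dz 0.0001 [1.4, 1.4] yaw -169.88
```

```bash
echo 'TOP+=[(11.9,-.0176)]; SC+=[(11.95,-.0019)]; MV+=[(11.6,[.04,.08,.09])]' >> more.py; python3 fit.py 12.0
```

```text
th0,bt,bs,tau,k [ 0.018  -0.016  -0.0029  0.7148  0.1289] res [-2.1 -2.1  1.3  1.6  1.3  0.7  0.6  0.2  1.1  1.  -1.5 -1.4 -1.6  0.3
  1.1 -0.9]
w now -0.0012 +- 0.0022
D -0.10 -> 0.0206; D -0.08 -> 0.0161; D -0.06 -> 0.0116; D -0.04 -> 0.0071; D -0.02 -> 0.0027; D 0.00 -> -0.0018; D 0.02 -> -0.0063; D 0.04 -> -0.0108; D 0.06 -> -0.0153; D 0.08 -> -0.0197; D 0.10 -> -0.0242;
```

Emit:
drive_tool(
  increments="-0.3 0.7 0 0.7;-0.6 1.3 0 1.4;-0.8 1.5 0 2",
)

```text
t: 12.3
eef_pos: [0.4934, 0.2878, 0.2503]
tool_rot: [180.0, 0.0, -172.1]
contact_force: [-0.5, 0.9, -7.5]
gripper_width: 0.264
grasp_force: 121.4
```

```bash
python3 m2.py
```

```text
top t 12.30 eef [0.4934 0.2878 0.2503] lean -0.0113 w 158
scene t 12.35 eef [0.4937 0.2881 0.2503] lean -0.0053 w 101
tri lean -0.0092 fwd 0.1457 dz 0.0008 [0.9, 0.9] yaw -172.06
```

```bash
echo 'TOP+=[(12.3,-.0113)]; SC+=[(12.35,-.0053)]; MV+=[(12.0,[.005,.009,.0096])]' >> more.py; python3 fit.py 12.4
```

```text
th0,bt,bs,tau,k [ 0.0194 -0.0175 -0.0055  0.7221  0.137 ] res [-2.2 -1.9  1.5  2.   2.1  2.1 -2.8 -0.1 -0.3  0.6  0.7 -1.4 -0.7  1.2
 -2.  -0.2  1.2 -0.3]
w now 0.0022 +- 0.0023
D -0.10 -> 0.0268; D -0.08 -> 0.0221; D -0.06 -> 0.0174; D -0.04 -> 0.0127; D -0.02 -> 0.0080; D 0.00 -> 0.0033; D 0.02 -> -0.0014; D 0.04 -> -0.0061; D 0.06 -> -0.0108; D 0.08 -> -0.0155; D 0.10 -> -0.0202;
```

Emit:
drive_tool(
  increments="-0.3 1.5 0 0.7;-0.6 2.8 0 1.5;-0.9 3.2 0 2.2",
)

```text
t: 12.7
eef_pos: [0.4973, 0.3217, 0.2504]
tool_rot: [180.0, 0.0, -174.2]
contact_force: [-0.2, -1.4, -7.1]
gripper_width: 0.266
grasp_force: 121.4
```

```bash
python3 m2.py
```

```text
top t 12.70 eef [0.4973 0.3217 0.2504] lean -0.0209 w 155
scene t 12.75 eef [0.4979 0.3218 0.2504] lean -0.0166 w 103
tri lean -0.0190 fwd 0.1455 dz 0.0009 [0.7, 0.7] yaw -174.18
```

```bash
echo 'TOP+=[(12.7,-.0209)]; SC+=[(12.75,-.0166)]; MV+=[(12.4,[.012,.024,.026])]' >> more.py; sed -i 's/\.0015/.0025/g' fit.py; python3 fit.py 12.8
```

```text
th0,bt,bs,tau,k [ 0.0183 -0.0156 -0.0046  0.6843  0.1304] res [-1.  -0.8  1.2  1.6  1.6  1.4 -2.  -0.9 -0.2 -0.2  0.3  0.4 -0.9 -0.7
 -0.1  1.5 -1.5 -0.   0.5 -0.8]
w now -0.0089 +- 0.0028
D -0.10 -> 0.0101; D -0.08 -> 0.0054; D -0.06 -> 0.0006; D -0.04 -> -0.0042; D -0.02 -> -0.0090; D 0.00 -> -0.0138; D 0.02 -> -0.0185; D 0.04 -> -0.0233; D 0.06 -> -0.0281; D 0.08 -> -0.0329; D 0.10 -> -0.0377;
```

Emit:
drive_tool(
  increments="-0.2 -2 0 0;-0.4 -4 0 0;-0.5 -4.5 0 0",
)

```text
t: 13.1
eef_pos: [0.5068, 0.2743, 0.2502]
tool_rot: [-179.9, -0.0, -174.3]
contact_force: [0.6, -0.3, -6.7]
gripper_width: 0.266
grasp_force: 121.5
```

```bash
python3 m2.py;  echo 'MV+=[(12.8,[-.02,-.04,-.045])]' >> more.py
```

```text
top t 13.10 eef [0.5068 0.2743 0.2502] lean -0.0168 w 156
scene t 13.15 eef [0.5071 0.2745 0.2502] lean -0.0178 w 102
tri lean -0.0176 fwd 0.1461 dz 0.0016 [0.4, 0.4] yaw -174.30
```

```bash
echo 'TOP+=[(13.1,-.0168)]; SC+=[(13.15,-.0178)]' >> more.py;  python3 fit.py 13.2
```

```text
th0,bt,bs,tau,k [ 0.0175 -0.014  -0.0042  0.6841  0.1251] res [-0.7 -0.6  1.5  1.8  1.8  1.7 -1.9 -1.1 -1.9 -0.3 -0.5  0.1  0.2 -1.2
 -0.9 -0.5  0.7  2.3 -1.1  0.   0.5 -1.2]
w now -0.0084 +- 0.0026
D -0.10 -> 0.0100; D -0.08 -> 0.0054; D -0.06 -> 0.0008; D -0.04 -> -0.0038; D -0.02 -> -0.0084; D 0.00 -> -0.0130; D 0.02 -> -0.0175; D 0.04 -> -0.0221; D 0.06 -> -0.0267; D 0.08 -> -0.0313; D 0.10 -> -0.0359;
```

Emit:
drive_tool(
  increments="0 -2 0 0;-0.1 -4 0 0;-0.2 -4.6 0 0",
)

```text
t: 13.5
eef_pos: [0.5134, 0.2301, 0.2503]
tool_rot: [-180.0, -0.0, -174.2]
contact_force: [-0.2, 0.3, -8.1]
gripper_width: 0.264
grasp_force: 121.5
```

```bash
python3 m2.py;  echo 'MV+=[(13.2,[-.02,-.04,-.046])]' >> more.py
```

```text
top t 13.50 eef [0.5134 0.2301 0.2503] lean -0.0206 w 157
scene t 13.55 eef [0.5138 0.2301 0.2504] lean -0.0236 w 99
tri lean -0.0212 fwd 0.1459 dz 0.0017 [0.1, 0.1] yaw -174.24
```

```bash
echo 'TOP+=[(13.5,-.0206)]; SC+=[(13.55,-.0236)]' >> more.py;  python3 fit.py 13.6
```

```text
th0,bt,bs,tau,k [ 0.0159 -0.0116 -0.0028  0.6841  0.1137] res [-0.4 -0.4  1.8  2.1  2.1  2.2 -1.6 -1.1 -2.9 -1.5 -0.5 -0.8 -0.1 -0.
 -1.3 -0.8 -0.6  0.3  0.7  2.9 -0.5  0.3  0.5 -2.2]
w now -0.0146 +- 0.0024
D -0.10 -> -0.0017; D -0.08 -> -0.0059; D -0.06 -> -0.0101; D -0.04 -> -0.0142; D -0.02 -> -0.0184; D 0.00 -> -0.0226; D 0.02 -> -0.0267; D 0.04 -> -0.0309; D 0.06 -> -0.0351; D 0.08 -> -0.0392; D 0.10 -> -0.0434;
```

```bash
python3 - <<'E'
from m import *
import numpy as np
o=np.array([.508,.2088]);a=np.radians(5.8);u=np.array([np.cos(a),np.sin(a)]);v=np.array([-u[1],u[0]])
out=[]
for n,(x,y,w,h) in(("top",(165,150,64,96)),("scene",(255,200,76,90))):
    im=cv2.imread(f"pics/{n}0.png"); S=6; im=cv2.resize(im,None,fx=S,fy=S,interpolation=cv2.INTER_CUBIC)
    def poly(pts,col):
        q=proj(n,np.array(pts)); cv2.polylines(im,[np.round((q+.5)*S).astype(int)],True,col,1)
    P=lambda X,Y,Z:[*(o+X*u+Y*v),Z]
    for sg in(1,-1): poly([P(.13,.044*sg,.15),P(.18,.044*sg,.15),P(.18,.052*sg,.15),P(.13,.052*sg,.15)],(0,0,255))
    poly([P(-.093,.052,.016),P(.223,.052,.016),P(.223,-.052,.016),P(-.093,-.052,.016)],(0,255,255))
    c=im[y*S:(y+h)*S,x*S:(x+w)*S]; out.append(cv2.resize(c,(400*c.shape[1]//c.shape[1],560)))
cv2.imwrite("pics/ov.png",np.hstack(out))
E
```

```text
(no output)
```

View pics/ov.png

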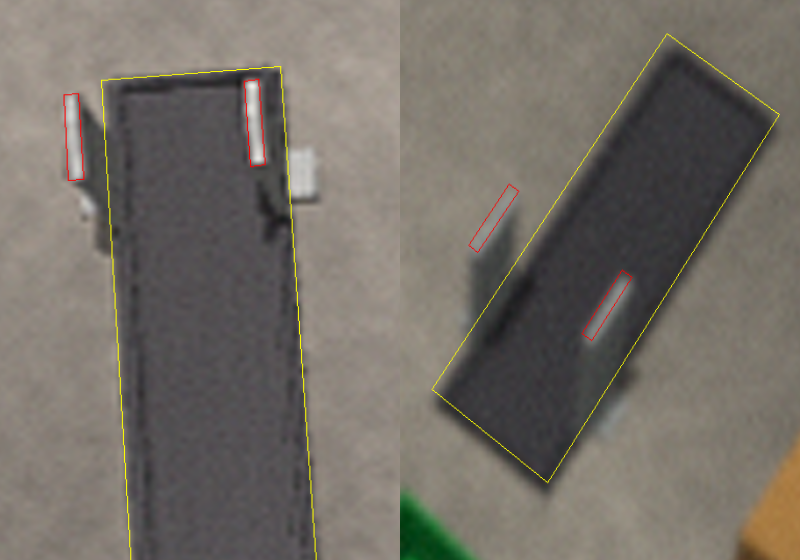

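Emit:
drive_tool(
  increments="0 -1 0 0;0 -1.9 0 0;0 -2 0.3 0;0 -2 1 0;0 -2 2 0;0 -2 3 0;0 -2 3.8 0;0 -2 4.4 0;0 -2 6 0;0 -2 8.5 0;0 -2 11 0;0 -2 13 0;0 -2 14.5 0;0 -2 15.6 0;0 -2 16.4 0;0 -2 16.9 0",
)

```text
t: 15.2
eef_pos: [0.5158, 0.2116, 0.081]
tool_rot: [180.0, 0.0, -174.1]
contact_force: [0.4, -0.2, -6.5]
gripper_width: 0.265
grasp_force: 121.5
```

```bash
python3 m2.py; python3 - <<'E'
from h import *
W={n:grab_frame(n) for n in("top","scene")}
r=lambda im,x,y,w,h:cv2.resize(im[y:y+h,x:x+w],(400,300),interpolation=cv2.INTER_CUBIC)
cv2.imwrite("pics/b1.png",np.hstack([r(W["top"],145,140,96,72),r(W["scene"],235,195,112,84)])[...,::-1])
E
```

```text
top t 15.20 eef [0.5158 0.2116 0.081 ] lean -0.1253 w 117
scene t 15.25 eef [0.5155 0.2114 0.0805] lean -0.1149 w 76
tri lean -0.1195 fwd 0.1464 dz 0.0001 [0.9, 0.9] yaw -174.15
```

View pics/b1.png

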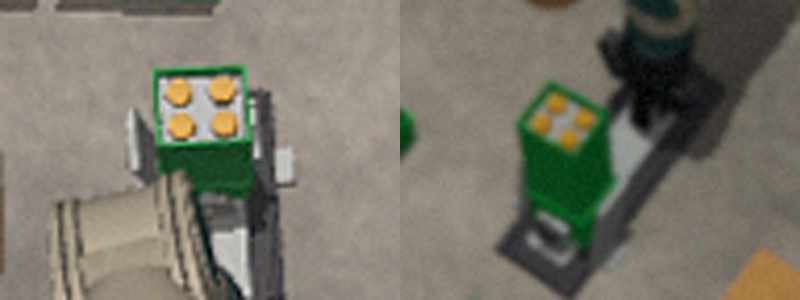

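Emit:
drive_tool(
  increments="0 0 0.2 0;0 0 0.4 0;0 0 0.5 0;0 0 0.6 0;0 0 0.7 0;0 0 0.75 0;0 0 0.75 0",
)

```text
t: 16.1
eef_pos: [0.5156, 0.2113, 0.0739]
tool_rot: [180.0, 0.0, -174.2]
contact_force: [-0.6, -0.1, -6.4]
gripper_width: 0.266
grasp_force: 121.5
```

Emit:
drive_tool(
  increments="0 0 0.05 0;0 0 0.1 0;0 0 0.15 0;0 0 0.15 0",
)

```text
t: 16.5
eef_pos: [0.5157, 0.2114, 0.0732]
tool_rot: [180.0, 0.0, -174.2]
contact_force: [-4.5, -2.0, 1.4]
gripper_width: 0.263
grasp_force: 122.8
```

Contact made, weight on the tray. Release gently, then rise.

Emit:
drive_tool(
  increments="0 0 0 0;0 0 0 0;0 0 0 0;0 0 0 0;0 0 0 0;0 0 0 0;0 0 0 0",
  grip=6,
  force=20,
)

```text
t: 17.2
eef_pos: [0.5156, 0.2114, 0.0723]
tool_rot: [-180.0, 0.0, -174.2]
contact_force: [1.1, 0.5, 0.0]
gripper_width: 0.703
grasp_force: 0.0
```

Emit:
drive_tool(
  increments="0 0 -1 0;0 0 -3 0;0 0 -6 0;0 0 -9.5 0;2 0 -13 0;5 0 -16 0;9 0 -18 0;12 0 -18 0;14 0 -18 0;14 0 -18 0",
)

```text
t: 18.2
eef_pos: [0.3738, 0.1967, 0.2531]
tool_rot: [180.0, -0.0, -174.1]
contact_force: [1.0, -0.0, 0.0]
gripper_width: 0.704
grasp_force: 0.0
```

```bash
python3 - <<'E'
from h import *
s=status.get_state(); print(s["t"],s["eef_pos"],s["contact_force"],s["gripper_width"])
W={n:grab_frame(n) for n in("top","scene")}
r=lambda im,x,y,w,h:cv2.resize(im[y:y+h,x:x+w],(400,300),interpolation=cv2.INTER_CUBIC)
cv2.imwrite("pics/b2.png",np.hstack([r(W["top"],125,150,136,102),r(W["scene"],235,195,112,84)])[...,::-1])
E
```

```text
18.2 [0.37379845 0.19674651 0.25307959] [ 1.01487962 -0.02367336  0.03448475] 0.7044850425121632
```

View pics/b2.png

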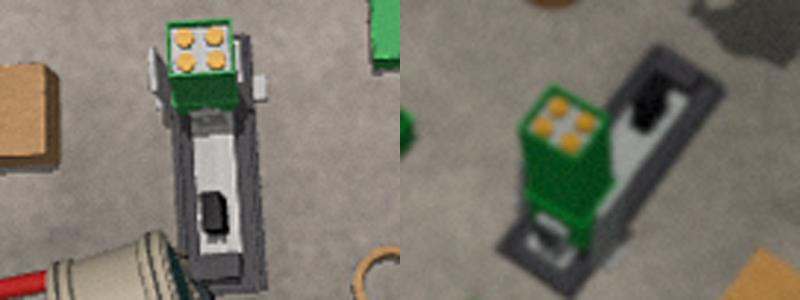

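The caddy sits inside the rack_b tray with its plate near (215, 180) px in the top crop. The bin stands between the cheeks and the gripper is clear, so I'm handing the job in.

```bash
python3 -c "
from plant import workorder
print(workorder.close_job())"
```

```text
the job is handed in; nothing more can be done
None
```

The caddy now stands released on rack_b's tray with the bin between the cheeks, leaning about 0.11 rad; by my timing it was balanced clear of the cheeks for about 5 s, and the job is handed in, though the hand-in gave no verdict.

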